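# Clip a slate plant label to the writing board

## Task

The blank slate plant label lying on the wooden writing board is to be clipped down ready for lettering. Hold the clip's thumb lever down with one fingertip and, with the lever held, push the label in under the raised jaw with the other fingertip until it is fully home and square against the clip's stop, about the middle of the clip; then let the lever up so that the jaw grips the label. Only push the label along the board, do not pick it up, and leave everything else on the table where it is.

Things in the scene. Friction and masses are not known exactly. Their poses are not given: they have to be found in the camera images.
- board: Wooden writing board 180 mm (its x) by 160 mm (its y), 18 mm thick, on non-slip feet: it does not move when pushed. Origin: centre of its underside; z up; upper face at z = 18 mm. A steel lever clip is riveted at the middle (y = 0) of its +x end, its jaw towards -x, its thumb lever towards +x over the board's end. The label is pushed towards +x.
- hinge (a point): Middle of the clip's hinge pin: board x = 82 mm, y = 0, 6 mm above the board's face; the pin runs along y in a barrel of 8 mm diameter. Same axes as the board. The board ends 8 mm past it. Hinge cheeks beside it at y = +-31 mm stand 9.5 mm above the board's face.
- mouth (a point): Where the closed jaw's lip meets the board's face: board x = 60 mm, y = 0, z = 18 mm; same axes as the board. The lip's outer face is here, 54 mm wide in y. Closed, it stands on the board and bars the way; pushing the label against it does not open it. Past it (+x) the label goes in 12 mm to the stop.
- stop (a point): Middle of the foot of the stop's face, inside the clip: board x = 72 mm, y = 0, z = 18 mm; same axes as the board. The stop is the base plate's turned-up front edge, 4.5 mm high and 72 mm wide. The label is home when its +x edge touches it.
- lever (a point): On the upper face of the thumb lever, mid width, 20 mm out from the hinge pin towards the board's +x; it moves with the lever. The lever is 42 mm wide, 30 mm long, 3 mm thick with a 6 mm rolled end. Closed, it rises outwards by 0.4 rad and this point is 33 mm above the table; at clip 0.4 the lever is level, and past that it dips, free to go below the board's face (over-hanging end).
- clip (a joint): Angle of the spring clip, rad: 0 closed; grows as the lever is pressed, up to 0.85. The lip clears the label's top from about 0.42; at 0.65 it is about 12 mm above the board. On the lever 20 mm from the pin about 4 N starts it and 9 N holds it at 0.7; it springs shut when let go. Resting on the label it reads about 0.4.
- label: Blank slate plant label, a plate 34 mm (its x) by 64 mm (its y), 8 mm thick, about 50 g, lying loose and flat on the board, short of the clip and somewhat askew; only it and the marker are on the board. Origin: centre of its underside; its +x long edge goes in first. Home, its origin is 17 mm before the stop.
- marker: Bystander: chalk marker, 120 mm long, 12 mm thick, lying along x on the board near its -y edge; leave it. Origin: middle of its underside.
- spare: Bystander: square slate coaster 70 x 70 x 9 mm lying on the table beside the board. Origin: centre of its underside.
- tin: Bystander: flat steel seed tin 77 x 57 x 26 mm on the table beside the board. Origin: centre of its underside.
- pot_a: Bystander: peat pot with a seedling, 62 mm in diameter, 62 mm high (seedling to 100 mm), on the table beside the board. Origin: centre of its underside.
- pot_b: Bystander: a second, like peat pot.
- mug: Bystander: white mug, 78 mm in diameter, 88 mm high. Origin: centre of its underside.
- dibber: Bystander: wooden dibber, 150 mm long, 28 mm thick, lying on the table between the robot and the board. Origin: near the middle of its length, on the table.
Not all that is in view belongs to the job. Leave any blue or purple look-alike of the label alone.

How it is judged:
On the way, in this order (a step that is already met when the one before it is completed fails the run):
1. a fingertip holds the lever down, jaw raised, while the label is still outside the clip (value of joint clip above 0.42 rad and contact force between the fingers and clip above 1 N and x of label in the frame of board below 0.048 m), for 0.1 s.
2. a fingertip pushes the label home under the jaw with the lever still held down (value of joint clip above 0.3 rad and contact force between the fingers and clip above 1 N and x of label in the frame of board above 0.052 m and contact force between the fingers and label above 0.05 N), for 0.04 s.
At the end, for the whole second after the job is handed in: The label lies flat on the board under the jaw, within 3 mm of touching the stop, within 16 mm of the middle of the clip and within 0.08 rad of square, at rest, with the released jaw pressing on it (x of label in the frame of board between 0.052 and 0.058 m and y of label in the frame of board between -0.016 and 0.016 m and z of label in the frame of board below 0.0205 m and angle between label's own z axis and vertical below 0.06 rad and angle between the x axis of label and the x axis of board, either way round below 0.08 rad and value of joint clip between 0.33 and 0.48 rad and contact force between clip and label above 2 N and linear speed of label below 0.01 m/s).
It fails at once if the label is picked up or tipped, or leaves the board's face (z of label in the frame of board above 0.026 m or z of label in the frame of board below 0.012 m or angle between label's own z axis and vertical above 0.3 rad).
It fails at once if a bystander is moved more than 15 mm (distance of any of marker, spare, tin, pot_a, pot_b, mug, dibber from where it was at the start of the episode above 0.015 m).
It also fails if it takes over 54 s, if anything falls off the work surface, if the arm or the gripper's body presses on something with over 40 N, if the wrist force passes 120 N, or if a joint passes its speed limit or range.

## Robot

A 6-joint arm with a two-finger parallel gripper is mounted at the origin on the work surface. World frame = base frame: x ahead of the robot, y to its left, z up, the work surface at z = 0. Lengths are in m, angles in rad, forces in N, time in s.
With the tool pointing down it reaches from about 0.425 to 0.95 m from the base axis. Payload 3.5 kg.
Tool frame: the origin (TCP) lies on the mounting face of the last link; the fingertips stand 173 mm ahead of it and the grasp point (between the pads) lies 155 mm ahead of it; z points along the fingers, x is the direction in which the jaws open and shut, and the axes are right-handed (so a half turn about z gives the same grasp; the last joint's range is limited). The gripper opens to 85 mm and grips with 20 to 120 N. Pads are 22 mm wide; open, the fingers measure 114 mm over their backs; the gripper's body (76 mm by 85 mm) begins 54 mm behind the grasp point. The pads swing forward as they close: fully open they stand 13 mm farther back than shut.
Start: joints at [1.053, 0.286, 1.577, -0, 1.279, -0.15], TCP at [0.243, 0.63, 0.405] pointing down, gripper open.
Joint ranges: [-2.77, 2.77], [-0.9, 2.22], [0.21, 2.48], [-1.53, 4.67], [0.24, 2.81], [-2.84, 2.84]. Speed limits (rad/s): [2.79, 2.79, 3.14, 3.14, 3.14, 3.14].

## Interface

Orientations are given as a unit quaternion [x, y, z, w].
In Python, from plant import get_state, read_camera, sign_off gives the robot as it stands.
- The arm moves only by the shell command python3 -m jog 'ROWS' [FORCE]. ROWS is JSON, a list of rows, each an object of numbers: "grip": the closure, from 0 (fully open) to 1 (shut); "x", "y", "z": the shift along the tool's x, y, z in mm; "rx", "ry", "rz": the turn, a rotation vector about the tool's x, y, z in degrees. A call has 1 to 8 rows; each row shifts and turns the commanded pose from where the row before left it, along the tool's axes as they then stand; what a row does not reach is not made up. A row lasts 1/12 s, in which the tool goes at most 41.7 mm and 7.16 degrees, less where a joint would pass 70% of its speed; a pose out of reach is approached as far as the arm can. A call with a gripper value outside its range is refused whole. The fingers move at their own pace and stop on an object; FORCE is the grip in N (left out, the last holds). Time passes only in rows, so rows that do not move let the fingers close. It gives the time, the measured TCP pose, the force and the opening at its end, in the units of the state.
- get_state(): the state, without advancing time (a new reading comes with each control period).
- read_camera(name): name is "side" or "top"; returns a dict with "frame" (420x560x3 uint8, red, green, blue), "intrinsics" (3x3 intrinsics, pixels), "k1" (the pictures are not rectified: a ray, as slopes to the right and down, at radius r is drawn at 1 + k1 r^2 times it, then the intrinsics apply), "R" (3x3) and "t" (3): a world point X has camera coordinates R X + t. Camera axes: x right, y down, z forward; pixel columns grow to the right and rows downward; lengths in m; the calibration is good to about 2 mm. A picture is of the moment at which its call begins. There is no depth.
- sign_off(): hands the job in, once; it reports no verdict.
The state is a dict: "time": time; "qpos": joint angles; "dq": joint speeds; "joint_efforts": joint torques, N m; "eef_pos": TCP position; "tcp_rot": TCP orientation; "contact_force": force on the tool from outside, world axes, zero at the start; "wrist_torque": the same for the moment, N m; "opening": opening from 0.0 (shut) to 1.0 (fully open).
Only numpy, scipy, OpenCV 4.12 (cv2) and the standard library are available. Lean on these libraries where they do the work, as an engineer would, in place of code of your own. Each camera call takes 0.05 s, during which the arm holds its last target.

## Working session

There is one attempt and no reset: what is moved stays moved. The work goes in short steps, Python scripts to look and compute and a shell command to move; the robot and the scene stay as the last step left them, time stands still between calls to the robot, and variables do not carry over. Pictures are saved under pics/ and viewed, and the job is handed in when it is done.

```bash
ls; mkdir -p pics
python3 - <<'E'
from plant import get_state, read_camera
import cv2
s=get_state();print(s)
for n in("top","side"):
    c=read_camera(n);cv2.imwrite(f"pics/{n}0.png",c["frame"][:,:,::-1]);print(n,c["intrinsics"],c["k1"],c["R"],c["t"])
E
```

```text
pics
{'time': 0.0, 'qpos': array([ 1.05299322e+00,  2.87178493e-01,  1.57819753e+00,  1.55844645e-05,
        1.27860231e+00, -1.49976045e-01]), 'dq': array([-0.00170784, -0.00059904, -0.00084285,  0.00073631,  0.00020974,
       -0.00097703]), 'joint_efforts': array([-4.66814490e-04, -4.05977118e+01, -2.92629164e+01, -2.29528050e-04,
        5.74154081e-03, -3.59921501e-05]), 'eef_pos': array([0.24254981, 0.62964066, 0.40332703]), 'tcp_rot': array([ 8.24497107e-01,  5.65864911e-01, -1.07655538e-03,  5.13750023e-04]), 'contact_force': array([ 0.11663668,  0.11118743, -0.3950275 ]), 'wrist_torque': array([ 0.06559932,  0.03918259, -0.0400652 ]), 'opening': 0.9999526824789693}
top [[436.00782302   0.         277.71773926]
 [  0.         436.00782302 207.79690576]
 [  0.           0.           1.        ]] -0.04098180358945818 [[-0.01229231 -0.99981205  0.01499234]
 [-0.98631083  0.00965791 -0.16461369]
 [ 0.16443796 -0.01681059 -0.98624417]] [0.05062847 0.56548044 0.89462484]
side [[506.70028701   0.         277.230774  ]
 [  0.         506.70028701 211.03555001]
 [  0.           0.           1.        ]] -0.06414669265025683 [[ 0.9996493  -0.01256204  0.02331259]
 [ 0.01233947 -0.557959   -0.82977677]
 [ 0.02343116  0.82977343 -0.55760832]] [-0.56074436  0.08388656  0.99577299]
```

View pics/top0.png

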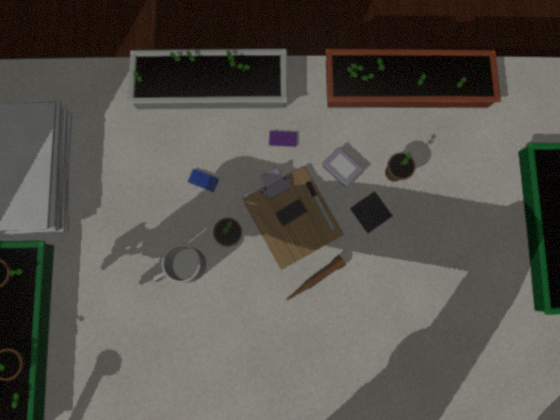

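View pics/side0.png

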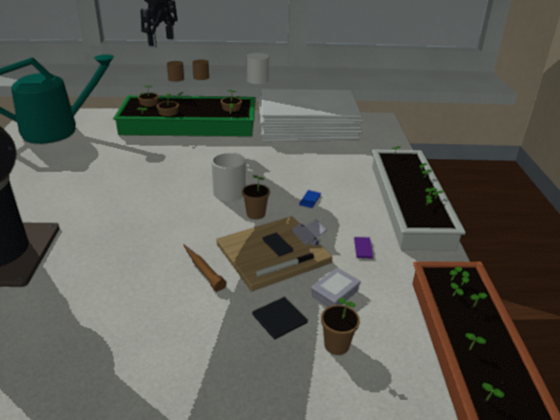

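The dark plate on the board is at top (291,211) and side (278,243). The other dark plate, at top (371,212), is square and on the table, so it is the spare coaster. The blue plate at (203,180) and the purple one at (283,138) are look-alikes. The plate on the board fits the label, and I'll confirm it in an enlarged crop.

Run:
```python
import cv2,numpy as np
a=cv2.imread("pics/top0.png")[155:285,225:365];b=cv2.imread("pics/side0.png")[200:300,200:345]
def g(im,s): 
    im=cv2.resize(im,None,fx=s,fy=s,interpolation=cv2.INTER_CUBIC);return (255*(im/255.)**.6).astype(np.uint8)
cv2.imwrite("pics/ct0.png",g(a,4.5));cv2.imwrite("pics/cs0.png",g(b,5))
```

```text
(no output)
```

View pics/ct0.png

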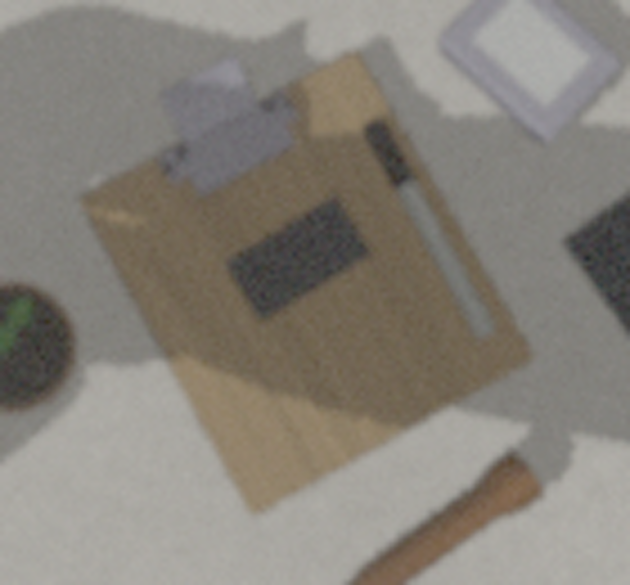

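View pics/cs0.png

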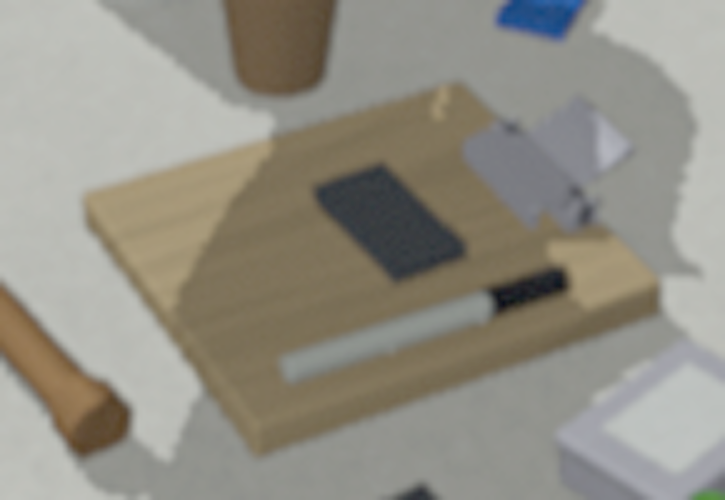

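The crops confirm it: a dark 34x64 plate lies on the board, short of the clip. Its crop corners are about (228,264), (340,200), (370,250) and (264,318). Board corners are (82,198), (355,52), (530,352) and (258,512).

```bash
cat > h.py <<'E'
import numpy as np,cv2
from plant import get_state, read_camera
def und(c,px):
    K=c["intrinsics"];p=np.atleast_2d(px).astype(float)
    return cv2.undistortPoints(p.reshape(-1,1,2),K,np.array([c["k1"],0,0,0,0.]) if False else np.array([c["k1"],0,0,0.])).reshape(-1,2)
def cast(c,px,z):
    d=np.c_[und(c,px),np.ones(len(np.atleast_2d(px)))]@c["R"]; o=-c["R"].T@c["t"]
    return o+d*((z-o[2])/d[:,2])[:,None]
def proj(c,X):
    X=np.atleast_2d(X);return cv2.projectPoints(X.reshape(-1,1,3),cv2.Rodrigues(c["R"])[0],c["t"],c["intrinsics"],np.array([c["k1"],0,0,0.]))[0].reshape(-1,2)
E
python3 - <<'E'
from h import *
np.set_printoptions(precision=4,suppress=True)
t=read_camera("top");s=read_camera("side")
T=lambda p:(np.array(p)+.5)/4.5-.5+[225,155]
S=lambda p:(np.array(p)+.5)/5-.5+[200,200]
# order: +x+y, +x-y, -x-y, -x+y
bt=cast(t,T([(82,198),(355,52),(530,352),(258,512)]),.018)
bs=cast(s,S([(460,82),(660,288),(262,432),(84,196)]),.018)
lt=cast(t,T([(228,264),(340,200),(370,250),(264,318)]),.026)
ls=cast(s,S([(386,166),(466,244),(396,278),(316,190)]),.026)
for n,q in(("bt",bt),("bs",bs),("lt",lt),("ls",ls)):
    c=q.mean(0);u=(q[0]+q[1]-q[2]-q[3])/2;v=(q[0]+q[3]-q[1]-q[2])/2
    print(n,c,"len",np.linalg.norm(u),np.linalg.norm(v),"yaw",np.degrees([np.arctan2(u[1],u[0]),np.arctan2(-v[0],v[1])]))
# others
for nm,p in (("spare",(371,212)),):print(nm,cast(t,p,.009))
print("pota",cast(t,(401,165),.06),"potb",cast(t,(228,232),.06),"mug",cast(t,(182,264),.088),"tin",cast(t,(343,166),.026))
print("dib ends",cast(t,[(288,298),(343,262)],.014))
print("marker",cast(t,T([(378,125),(484,333)]),.03))
print("lever pts",cast(t,T([(225,75)]),.04))
E
```

```text
bt [0.5521 0.0109 0.018 ] len 0.17529310696514852 0.1551698813901111 yaw [28.6067 28.8407]
bs [0.5527 0.0053 0.018 ] len 0.17531389723074922 0.15807798171228138 yaw [28.804  28.0425]
lt [0.5599 0.0139 0.026 ] len 0.030324700061614543 0.06285318918450922 yaw [31.2261 30.7956]
ls [0.5614 0.0097 0.026 ] len 0.03393620226364803 0.06155593036174371 yaw [34.3842 30.2235]
spare [[ 0.5606 -0.1664  0.009 ]]
pota [[ 0.6557 -0.2254  0.06  ]] potb [[0.5131 0.1499 0.06  ]] mug [[0.446  0.2396 0.088 ]] tin [[ 0.6633 -0.104   0.026 ]]
dib ends [[ 0.3733  0.024   0.014 ]
 [ 0.4493 -0.0981  0.014 ]]
marker [[ 0.6253 -0.0252  0.03  ]
 [ 0.5215 -0.0743  0.03  ]]
lever pts [[0.6488 0.0501 0.04  ]]
```

```bash
cat >> h.py <<'E'
def label_pose(c,name,z=.026,dbg=None):
    hsv=cv2.cvtColor(c["frame"],cv2.COLOR_RGB2HSV);g=cv2.GaussianBlur(c["frame"],(3,3),0)
    box=dict(top=(240,170,345,265),side=(215,215,335,290))[name]
    roi=np.zeros(g.shape[:2],np.uint8);roi[box[1]:box[3],box[0]:box[2]]=1
    m=((g.max(2).astype(int)<dbg if dbg else 60)&(roi>0)).astype(np.uint8)
    return m
E
python3 - <<'E'
from h import *
np.set_printoptions(precision=4,suppress=True)
for n,(x,y) in(("top",(291,211)),("side",(278,243))):
    c=read_camera(n);f=cv2.GaussianBlur(c["frame"],(3,3),0)
    print(n,"label",f[y,x],"board",f[y-14,x+0],f[y+18,x-5])
    hsv=cv2.cvtColor(f,cv2.COLOR_RGB2HSV)
    ch=f.astype(int); 
    wood=((ch[:,:,0]-ch[:,:,2]>18)&(ch[:,:,0]>60)).astype(np.uint8)
    dark=((ch[:,:,0]<(58 if n=="top" else 58))).astype(np.uint8)
    for nm,m,z in(("label",dark,.026),("board",wood,.018)):
        k,lab,st,ce=cv2.connectedComponentsWithStats(m)
        l=lab[y,x] if nm=="label" else lab[y-14 if n=='top' else y+10,x if n=='top' else x-25]
        mm=(lab==l).astype(np.uint8); 
        if nm=="board":
            mm=cv2.morphologyEx(mm,cv2.MORPH_OPEN,np.ones((3,3)))
        cv2.imwrite(f"pics/m_{n}_{nm}.png",mm*255)
        ct=max(cv2.findContours(mm,cv2.RETR_EXTERNAL,cv2.CHAIN_APPROX_NONE)[0],key=cv2.contourArea)[:,0]
        w=cast(c,ct,z)[:,:2]
        print(n,nm,mm.sum(),cv2.minAreaRect((w*1000).astype(np.float32)))
E
```

```text
top label [26 27 25] board [66 54 39] [65 54 39]
top label 523 ((560.4130859375, 14.739574432373047), (38.24440002441406, 68.43413543701172), 31.25251007080078)
top board 4277 ((550.7112426757812, 11.613739013671875), (180.6443634033203, 159.98971557617188), 27.917654037475586)
side label [21 23 26] board [81 69 46] [77 65 43]
side label 422 ((560.3768920898438, 8.25644302368164), (38.89011764526367, 71.92716217041016), 31.96426773071289)
side board 3955 ((551.9373168945312, 0.1027679443359375), (184.7517852783203, 172.8817901611328), 28.46809196472168)
```

```bash
python3 -m jog '[{"rz":-7.1,"grip":0.75},{"rz":-7.1,"grip":0.75},{"rz":-7.1,"grip":0.75},{"rz":-7.1,"grip":0.75},{"rz":-7.1,"grip":0.75},{"rz":-7.1,"grip":0.75},{"rz":-7.1,"grip":0.75}]' 30 && python3 -m jog '[{"x":-40},{"x":-40},{"x":-40},{"x":-40},{"x":-40},{"x":-40},{"x":-40},{"x":-40}]' && python3 -m jog '[{"x":-40},{"x":-40},{"x":-40},{"x":-40},{"x":-40},{"x":-40},{"x":-40},{"x":-40}]'
```

```text
$[0]: bad value
```

```bash
cat >> h.py <<'E'
from scipy.spatial.transform import Rotation as Rn
B=np.array([.552,.009]);YAW=28.6
def where():
    s=get_state();R=Rn.from_quat(s["tcp_rot"]).as_matrix();a=np.radians(YAW)
    d=s["eef_pos"][:2]-B;M=np.array([[np.cos(a),np.sin(a)],[-np.sin(a),np.cos(a)]])
    print("t%.2f"%s["time"],"board xy mm",(M@d*1e3).round(1),"z",(s["eef_pos"][2]*1e3).round(1),"yaw toolx rel board",np.degrees(np.arctan2(R[1,0],R[0,0])).round(2)-YAW,"zaxis",R[:,2].round(4),"F",s["contact_force"].round(2),"open",round(s["opening"],3))
    return s
E
python3 -c "
from h import *
where()"
```

```text
t0.30 board xy mm [ 25.6 693.1] z 404.2 yaw toolx rel board 40.330000000000005 zaxis [-4.e-04 -7.e-04 -1.e+00] F [0.47 0.21 1.02] open 0.998
```

```bash
python3 -m jog '[{"grip":0.75,"x":0,"y":0,"z":0,"rx":0,"ry":0,"rz":-7.1}]' 30;  python3 -m jog '[{"rz":-7.1}]'; python3 -m jog --help | head -30
```

```text
time: 0.38
eef_pos: [0.2427, 0.6298, 0.4045]
tcp_rot: [0.787, 0.617, -0.0, 0.0]
contact_force: [0.5, -0.7, -0.4]
opening: 0.886$[0]: bad value
invalid input: not JSON, or not a number
```

```bash
python3 -m jog '[{"grip":0.75,"x":0,"y":0,"z":0,"rx":0,"ry":0,"rz":-7.1},{"grip":0.75,"x":0,"y":0,"z":0,"rx":0,"ry":0,"rz":-7.1},{"grip":0.75,"x":0,"y":0,"z":0,"rx":0,"ry":0,"rz":-7.1},{"grip":0.75,"x":0,"y":0,"z":0,"rx":0,"ry":0,"rz":-7.1},{"grip":0.75,"x":0,"y":0,"z":0,"rx":0,"ry":0,"rz":-7.1},{"grip":0.75,"x":0,"y":0,"z":0,"rx":0,"ry":0,"rz":-7.1}]' >/dev/null; python3 -m jog '[{"grip":0.75,"x":-40,"y":-4,"z":0,"rx":0,"ry":0,"rz":0},{"grip":0.75,"x":-40,"y":-4,"z":0,"rx":0,"ry":0,"rz":0},{"grip":0.75,"x":-40,"y":-4,"z":0,"rx":0,"ry":0,"rz":0},{"grip":0.75,"x":-40,"y":-4,"z":0,"rx":0,"ry":0,"rz":0},{"grip":0.75,"x":-40,"y":-4,"z":0,"rx":0,"ry":0,"rz":0},{"grip":0.75,"x":-40,"y":-4,"z":0,"rx":0,"ry":0,"rz":0},{"grip":0.75,"x":-40,"y":-4,"z":0,"rx":0,"ry":0,"rz":0},{"grip":0.75,"x":-40,"y":-4,"z":0,"rx":0,"ry":0,"rz":0}]' >/dev/null; python3 -m jog '[{"grip":0.75,"x":-40,"y":-4,"z":0,"rx":0,"ry":0,"rz":0},{"grip":0.75,"x":-40,"y":-4,"z":0,"rx":0,"ry":0,"rz":0},{"grip":0.75,"x":-40,"y":-4,"z":0,"rx":0,"ry":0,"rz":0},{"grip":0.75,"x":-40,"y":-4,"z":0,"rx":0,"ry":0,"rz":0},{"grip":0.75,"x":-40,"y":-4,"z":0,"rx":0,"ry":0,"rz":0},{"grip":0.75,"x":-40,"y":-4,"z":0,"rx":0,"ry":0,"rz":0},{"grip":0.75,"x":-40,"y":-4,"z":0,"rx":0,"ry":0,"rz":0}]'; python3 -c "
from h import *
where()"
```

```text
time: 2.13
eef_pos: [0.4776, 0.0725, 0.4051]
tcp_rot: [0.51, 0.86, 0.0, 0.0]
contact_force: [1.0, -0.8, 0.6]
opening: 0.252
t2.13 board xy mm [-34.9  91.3] z 405.1 yaw toolx rel board 90.02000000000001 zaxis [ 1.e-03  1.e-04 -1.e+00] F [ 1.   -0.77  0.62] open 0.252
```

```bash
python3 -m jog '[{"grip":0.75,"x":-31,"y":0,"z":0,"rx":0,"ry":0,"rz":0},{"grip":0.75,"x":-30,"y":0,"z":15,"rx":0,"ry":0,"rz":0},{"grip":0.75,"x":-30,"y":0,"z":30,"rx":0,"ry":0,"rz":0},{"grip":0.75,"x":0,"y":0,"z":40,"rx":0,"ry":0,"rz":0},{"grip":0.75,"x":0,"y":0,"z":40,"rx":0,"ry":0,"rz":0},{"grip":0.75,"x":0,"y":0,"z":40,"rx":0,"ry":0,"rz":0},{"grip":0.75,"x":0,"y":0,"z":0,"rx":0,"ry":0,"rz":0}]'
python3 - <<'E'
from h import *
where()
for n in("top","side"):
    c=read_camera(n);f=c["frame"][:,:,::-1]
    f=f[155:285,225:365] if n=="top" else f[150:300,190:350]
    f=cv2.resize(f,None,fx=3.8,fy=3.8,interpolation=cv2.INTER_CUBIC);f=(255*(f/255.)**.6).astype(np.uint8)
    cv2.imwrite(f"pics/{n}1.png",f)
E
```

```text
time: 2.72
eef_pos: [0.5169, -0.0046, 0.2316]
tcp_rot: [0.511, 0.86, -0.003, -0.008]
contact_force: [-2.1, -0.3, -1.9]
opening: 0.254
t2.72 board xy mm [-37.3   4.8] z 231.6 yaw toolx rel board 89.97 zaxis [-0.0173  0.0036 -0.9998] F [-2.08 -0.26 -1.88] open 0.254
```

View pics/top1.png

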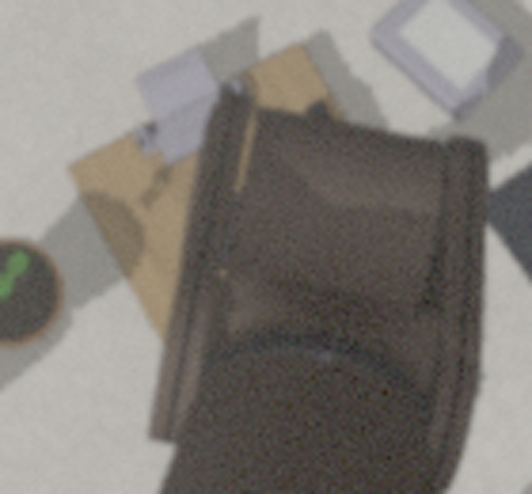

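View pics/side1.png

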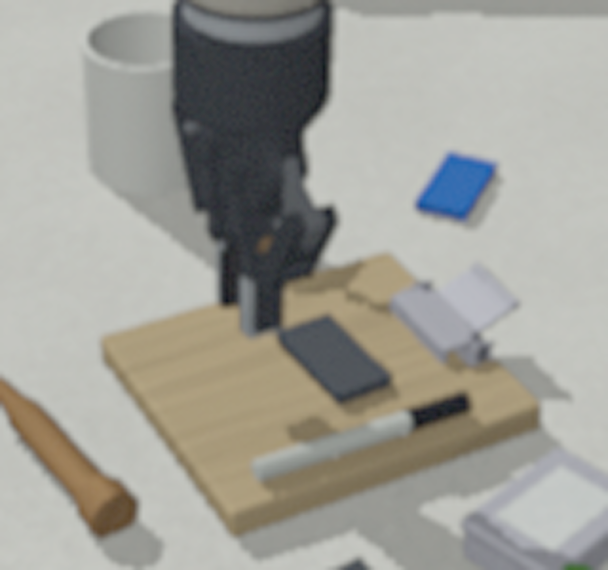

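Run:
```python
from h import *
s=where();R=Rn.from_quat(s["tcp_rot"]).as_matrix();o=s["eef_pos"]
c=read_camera("side")
f=c["frame"][:,:,::-1][200:270,230:300]
f=cv2.resize(f,None,fx=8,fy=8,interpolation=cv2.INTER_CUBIC);f=(255*(f/255.)**.6).astype(np.uint8)
for sx in(-25,-10.6,10.6,25):
  for y in(-11,11):
    p=proj(c,o+R@(np.array([sx,y,173])/1e3))[0];q=((p-[230,200]+.5)*8-.5).astype(int);print(sx,y,p.round(1),q);cv2.circle(f,tuple(int(v) for v in q),3,(0,0,255) if sx<0 else (0,255,0),-1)
cv2.imwrite("pics/tip1.png",f)
```

```text
t2.82 board xy mm [-34.4   2.9] z 239.4 yaw toolx rel board 90.03 zaxis [-3.6e-03  8.0e-04 -1.0e+00] F [0.33 0.25 0.97] open 0.251
-25 -11 [257.5 239.5] [223 319]
-25 11 [267.8 236.3] [306 293]
-10.6 -11 [253.9 235.4] [194 286]
-10.6 11 [264.2 232.2] [277 261]
10.6 -11 [248.9 229.5] [154 239]
10.6 11 [259.1 226.4] [235 214]
25 -11 [245.5 225.6] [127 208]
25 11 [255.6 222.6] [208 184]
```

View pics/tip1.png

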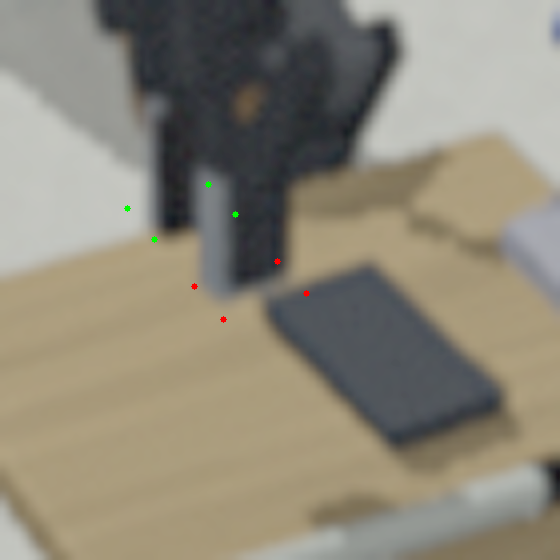

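```bash
python3 -m jog '[{"grip":0.75,"x":-3,"y":0,"z":15,"rx":0,"ry":0,"rz":0},{"grip":0.75,"x":0,"y":0,"z":15,"rx":0,"ry":0,"rz":0},{"grip":0.75,"x":0,"y":0,"z":8,"rx":0,"ry":0,"rz":0},{"grip":0.75,"x":0,"y":0,"z":4,"rx":0,"ry":0,"rz":0},{"grip":0.75,"x":0,"y":0,"z":2,"rx":0,"ry":0,"rz":0},{"grip":0.75,"x":0,"y":0,"z":0,"rx":0,"ry":0,"rz":0},{"grip":0.75,"x":0,"y":0,"z":0,"rx":0,"ry":0,"rz":0}]'
python3 - <<'E'
from h import *
where()
c=read_camera("side");f=c["frame"][:,:,::-1]
f=cv2.resize(f[195:295,215:335],None,fx=6,fy=6,interpolation=cv2.INTER_CUBIC);f=(255*(f/255.)**.6).astype(np.uint8)
cv2.imwrite(f"pics/side2.png",f)
E
```

```text
time: 3.45
eef_pos: [0.5228, -0.0076, 0.1975]
tcp_rot: [0.51, 0.86, 0.0, 0.001]
contact_force: [0.5, -0.0, 0.6]
opening: 0.252
t3.45 board xy mm [-33.6  -0.6] z 197.5 yaw toolx rel board 90.03999999999999 zaxis [ 2.2e-03 -4.0e-04 -1.0e+00] F [ 0.49 -0.01  0.59] open 0.252
```

View pics/side2.png

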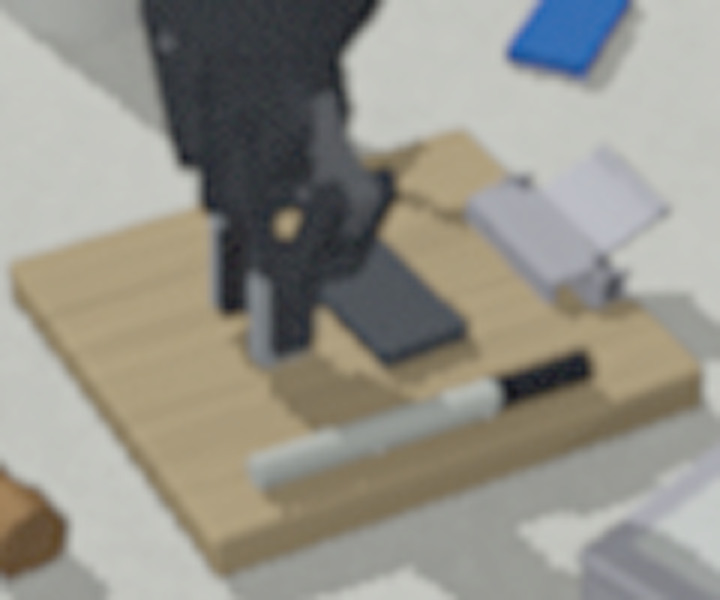

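Fingertips are just above the board at crop (268,360) and (230,305), behind the label. Near its corner at (385,355), the label stays clear of the marker. Next I'll lower 3 mm and push.

```bash
python3 -m jog '[{"grip":0.75,"x":0,"y":0,"z":2,"rx":0,"ry":0,"rz":0},{"grip":0.75,"x":0,"y":4,"z":1,"rx":0,"ry":0,"rz":0},{"grip":0.75,"x":0,"y":6,"z":0,"rx":0,"ry":0,"rz":0},{"grip":0.75,"x":0,"y":6,"z":0,"rx":0,"ry":0,"rz":0},{"grip":0.75,"x":0,"y":6,"z":0,"rx":0,"ry":0,"rz":0},{"grip":0.75,"x":0,"y":6,"z":0,"rx":0,"ry":0,"rz":0},{"grip":0.75,"x":0,"y":4,"z":0,"rx":0,"ry":0,"rz":0},{"grip":0.75,"x":0,"y":0,"z":0,"rx":0,"ry":0,"rz":0}]'
python3 - <<'E'
from h import *
where()
c=read_camera("side");f=c["frame"][:,:,::-1]
f=cv2.resize(f[195:295,215:335],None,fx=6,fy=6,interpolation=cv2.INTER_CUBIC);f=(255*(f/255.)**.6).astype(np.uint8)
cv2.imwrite(f"pics/side3.png",f)
E
```

```text
time: 4.17
eef_pos: [0.5512, 0.0081, 0.1934]
tcp_rot: [0.51, 0.86, 0.0, 0.0]
contact_force: [0.7, -0.4, -0.2]
opening: 0.25
t4.17 board xy mm [-1.1 -0.4] z 193.4 yaw toolx rel board 90.06 zaxis [ 9.e-04 -1.e-04 -1.e+00] F [ 0.72 -0.37 -0.16] open 0.25
```

View pics/side3.png

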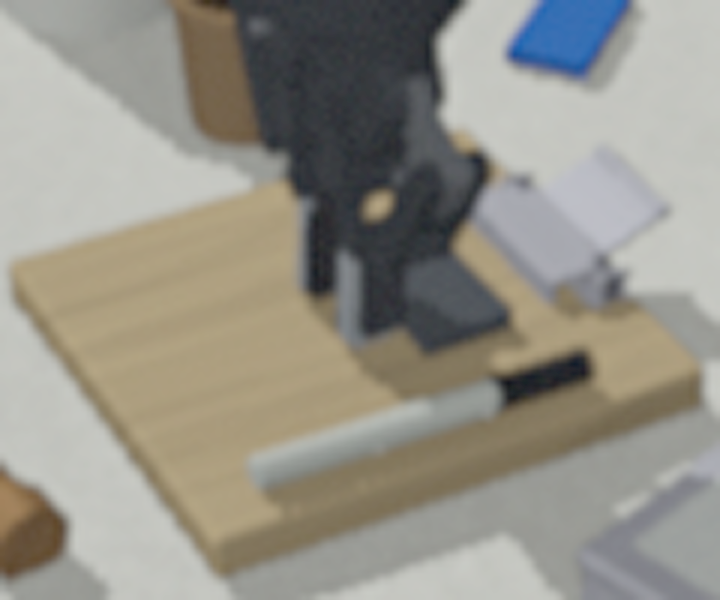

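Run:
```python
from h import *
c=read_camera("side")
S=lambda p:(np.array(p)+.5)/6-.5+[215,195]
a=np.radians(YAW);M=np.array([[np.cos(a),np.sin(a)],[-np.sin(a),np.cos(a)]])
for n,p,z in(("front-y top",(508,313),.026),("front-y bottom",(510,322),.018),("rear-y top",(428,343),.026),("lip -y corner",(556,300),.018),("boardcorner+x-y",(700,374),.018),("board +x+y",(463,132),.018),("-x-y",(217,548),.018),("-x+y",(14,266),.018)):
    print(n,(M@(cast(c,S(p),z)[0,:2]-B)*1e3).round(1))
```

```text
front-y top [ 40.7 -33.2]
front-y bottom [ 44.4 -29.1]
rear-y top [  9.5 -34.7]
lip -y corner [ 64.2 -26. ]
boardcorner+x-y [ 84.8 -81. ]
board +x+y [87.2 73.4]
-x-y [-90.7 -81.9]
-x+y [-88.1  74.6]
```

```bash
python3 -m jog '[{"grip":0.75,"x":0,"y":4,"z":0,"rx":0,"ry":0,"rz":0},{"grip":0.75,"x":0,"y":4,"z":0,"rx":0,"ry":0,"rz":0},{"grip":0.75,"x":0,"y":4,"z":0,"rx":0,"ry":0,"rz":0},{"grip":0.75,"x":0,"y":0,"z":0,"rx":0,"ry":0,"rz":0},{"grip":0.75,"x":0,"y":-8,"z":0,"rx":0,"ry":0,"rz":0},{"grip":0.75,"x":0,"y":-10,"z":-20,"rx":0,"ry":0,"rz":0},{"grip":0.75,"x":0,"y":0,"z":-35,"rx":0,"ry":0,"rz":0},{"grip":0.75,"x":0,"y":0,"z":-35,"rx":0,"ry":0,"rz":0}]';python3 -m jog '[{"grip":0.2,"x":0,"y":-20,"z":-20,"rx":0,"ry":0,"rz":7.1},{"grip":0.2,"x":0,"y":-35,"z":0,"rx":0,"ry":0,"rz":7.1},{"grip":0.2,"x":0,"y":-35,"z":0,"rx":0,"ry":0,"rz":7.1},{"grip":0.2,"x":0,"y":0,"z":0,"rx":0,"ry":0,"rz":7.1},{"grip":0.2,"x":0,"y":0,"z":0,"rx":0,"ry":0,"rz":7.1},{"grip":0.2,"x":0,"y":0,"z":0,"rx":0,"ry":0,"rz":7.1},{"grip":0.2,"x":0,"y":0,"z":0,"rx":0,"ry":0,"rz":7.1},{"grip":0.2,"x":0,"y":0,"z":0,"rx":0,"ry":0,"rz":7.1}]'
python3 - <<'E'
from h import *
where()
for n in("top","side"):
    c=read_camera(n);f=c["frame"][:,:,::-1]
    cv2.imwrite(f"pics/raw_{n}4.png",f)
    f=f[155:285,225:365] if n=="top" else f[195:295,215:335]
    k=4.5 if n=="top" else 6
    f=cv2.resize(f,None,fx=k,fy=k,interpolation=cv2.INTER_CUBIC);f=(255*(f/255.)**.6).astype(np.uint8)
    cv2.imwrite(f"pics/{n}4.png",f)
E
```

```text
time: 4.93
eef_pos: [0.5433, 0.0046, 0.2822]
tcp_rot: [0.511, 0.86, -0.001, -0.003]
contact_force: [0.6, 0.0, 0.5]
opening: 0.252
time: 5.6
eef_pos: [0.4603, -0.0264, 0.3031]
tcp_rot: [0.86, 0.511, -0.0, -0.0]
contact_force: [0.0, 0.3, -0.4]
opening: 0.8
t5.60 board xy mm [-97.5  12.8] z 303.1 yaw toolx rel board 32.86 zaxis [-2.e-04 -1.e-04 -1.e+00] F [ 0.    0.27 -0.37] open 0.8
```

View pics/top4.png

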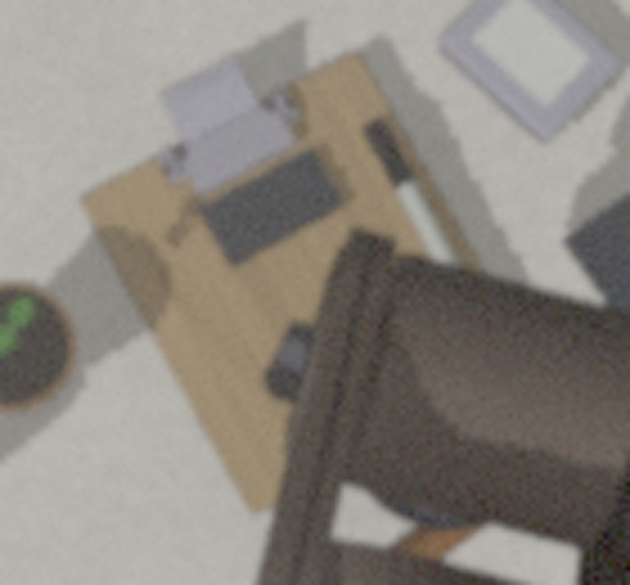

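View pics/side4.png

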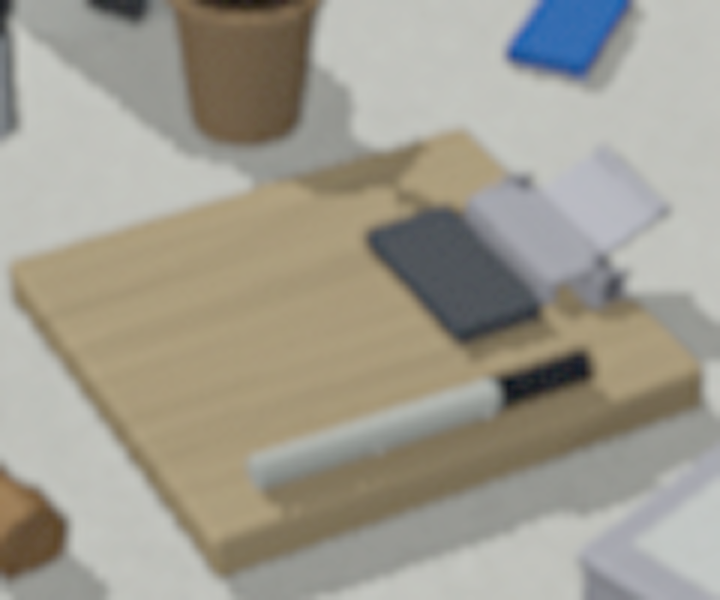

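```bash
python3 -m jog '[{"grip":0.1,"x":0,"y":0,"z":0,"rx":0,"ry":0,"rz":7},{"grip":0.1,"x":0,"y":0,"z":0,"rx":0,"ry":0,"rz":7},{"grip":0.1,"x":0,"y":0,"z":0,"rx":0,"ry":0,"rz":7},{"grip":0.1,"x":0,"y":0,"z":0,"rx":0,"ry":0,"rz":7},{"grip":0.1,"x":0,"y":0,"z":0,"rx":0,"ry":0,"rz":4.9},{"grip":0.1,"x":0,"y":0,"z":0,"rx":0,"ry":0,"rz":0}]'
python3 - <<'E'
from h import *
where()
a=np.radians(YAW);M=np.array([[np.cos(a),np.sin(a)],[-np.sin(a),np.cos(a)]])
T=lambda p:(np.array(p)+.5)/4.5-.5+[225,155]
S=lambda p:(np.array(p)+.5)/6-.5+[215,195]
for n,fn,lab,lip,cheek,lev in(("top",T,[(203,213),(318,150),(350,200),(238,264)],[(203,193),(300,146)],[(175,163),(278,103)],[(163,95),(233,58)]),("side",S,[(440,207),(540,310),(466,335),(370,237)],[(468,208),(553,302)],[(520,183),(610,285)],[(602,147),(667,210)])):
    c=read_camera(n)
    L=cast(c,fn(lab),.026)[:,:2]
    f=lambda q:(M@((q-B).T)).T*1e3
    L=f(L);u=(L[0]+L[1]-L[2]-L[3]);print(n,"label",L.mean(0).round(1),"yaw",np.degrees(np.arctan2(u[1],u[0])).round(1),L.round(1).tolist())
    l=f(cast(c,fn(lip),.020)[:,:2]);print(" lip",l.round(1).tolist(),l.mean(0))
    l=f(cast(c,fn(cheek),.027)[:,:2]);print(" cheek",l.round(1).tolist(),l.mean(0))
    l=f(cast(c,fn(lev),.037)[:,:2]);print(" leverend",l.round(1).tolist(),l.mean(0))
E
```

```text
time: 6.2
eef_pos: [0.4607, -0.0263, 0.3031]
tcp_rot: [0.968, 0.251, -0.0, -0.0]
contact_force: [-0.2, -0.5, -0.3]
opening: 0.898
t6.20 board xy mm [-97.1  12.7] z 303.1 yaw toolx rel board 0.41999999999999815 zaxis [-3.e-04  0.e+00 -1.e+00] F [-0.18 -0.47 -0.34] open 0.898
top label [37.1 -2.1] yaw 3.7 [[52.1, 31.4], [52.1, -33.6], [22.5, -34.9], [21.6, 28.8]]
 lip [[61.9, 26.0], [59.2, -27.7]] [60.50722495 -0.84958244]
 cheek [[80.5, 31.4], [82.3, -27.9]] [81.39539013  1.72709814]
 leverend [[111.3, 20.9], [110.9, -18.3]] [111.09237954   1.30165052]
side label [36.3 -5.3] yaw 4.0 [[50.7, 28.1], [50.8, -36.7], [22.5, -36.8], [21.0, 24.2]]
 lip [[63.4, 30.2], [61.3, -28.6]] [62.35939906  0.76955166]
 cheek [[81.8, 26.4], [77.8, -37.1]] [79.81827331 -5.38277986]
 leverend [[110.7, 19.8], [110.0, -21.7]] [110.31457898  -0.95297647]
```

```bash
python3 -m jog '[{"grip":0.06,"x":30,"y":5,"z":0,"rx":0,"ry":0,"rz":0.4},{"grip":0.06,"x":38,"y":5,"z":0,"rx":0,"ry":0,"rz":0},{"grip":0.06,"x":38,"y":4,"z":10,"rx":0,"ry":0,"rz":0},{"grip":0.06,"x":30,"y":0,"z":25,"rx":0,"ry":0,"rz":0},{"grip":0.06,"x":16,"y":0,"z":25,"rx":0,"ry":0,"rz":0},{"grip":0.06,"x":0,"y":0,"z":15,"rx":0,"ry":0,"rz":0},{"grip":0.06,"x":0,"y":0,"z":0,"rx":0,"ry":0,"rz":0},{"grip":0.06,"x":0,"y":0,"z":0,"rx":0,"ry":0,"rz":0}]'
python3 - <<'E'
from h import *
where()
c=read_camera("side");f=c["frame"][:,:,::-1]
f=cv2.resize(f[165:295,215:345],None,fx=4.6,fy=4.6,interpolation=cv2.INTER_CUBIC);f=(255*(f/255.)**.6).astype(np.uint8)
cv2.imwrite(f"pics/side5.png",f)
E
```

```text
time: 6.97
eef_pos: [0.6007, 0.0343, 0.2269]
tcp_rot: [0.969, 0.248, -0.002, -0.001]
contact_force: [0.5, 1.3, 0.1]
opening: 0.94
t6.97 board xy mm [54.9 -1.1] z 226.9 yaw toolx rel board 0.05999999999999872 zaxis [-3.3e-03  3.0e-04 -1.0e+00] F [0.5  1.28 0.14] open 0.94
```

View pics/side5.png

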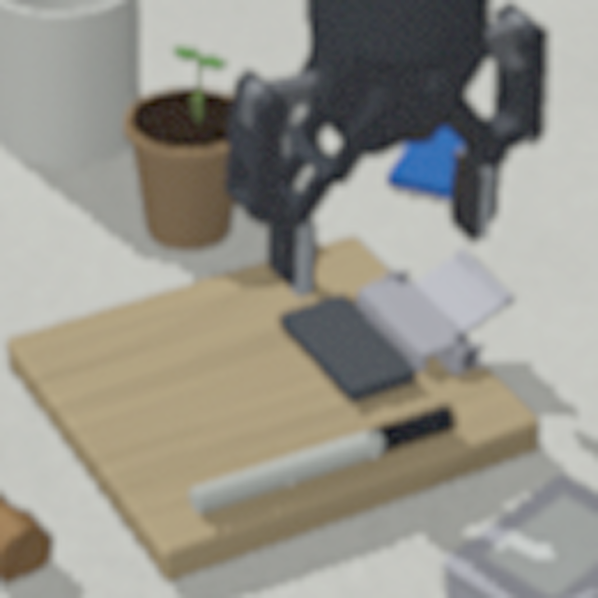

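Run:
```python
from h import *
where()
a=np.radians(YAW);M=np.array([[np.cos(a),np.sin(a)],[-np.sin(a),np.cos(a)]])
S=lambda p:(np.array(p)+.5)/4.6-.5+[215,165]
c=read_camera("side")
for z in(.060,.065,.070):
  print(z,((M@(cast(c,S([(276,278),(298,292),(315,289),(457,222),(478,239),(492,228)]),z)[:,:2]-B).T).T*1e3).round(1).tolist())
```

```text
t7.02 board xy mm [55.1 -1.5] z 228.5 yaw toolx rel board 0.00999999999999801 zaxis [-3.e-04 -0.e+00 -1.e+00] F [-0.19 -0.05  0.12] open 0.94
0.06 [[9.6, 11.9], [12.9, -1.3], [20.4, -2.7], [101.7, 12.3], [102.7, -3.2], [112.9, 1.1]]
0.065 [[6.1, 5.9], [9.4, -7.2], [16.8, -8.7], [97.4, 6.2], [98.4, -9.2], [108.5, -4.9]]
0.07 [[2.6, -0.2], [5.8, -13.2], [13.2, -14.6], [93.1, 0.1], [94.1, -15.1], [104.1, -10.8]]
```

```bash
python3 -m jog '[{"grip":0.06,"x":0,"y":0,"z":15,"rx":0,"ry":0,"rz":0},{"grip":0.06,"x":0,"y":0,"z":10,"rx":0,"ry":0,"rz":0},{"grip":0.06,"x":0,"y":0,"z":4,"rx":0,"ry":0,"rz":0},{"grip":0.06,"x":0,"y":0,"z":0,"rx":0,"ry":0,"rz":0}]'; for i in 1 2; do python3 -m jog '[{"grip":0.06,"x":0,"y":0,"z":2,"rx":0,"ry":0,"rz":0},{"grip":0.06,"x":0,"y":0,"z":0,"rx":0,"ry":0,"rz":0}]'|egrep "eef|force";done
python3 - <<'E'
from h import *
where()
c=read_camera("side");f=c["frame"][:,:,::-1]
f=cv2.resize(f[165:295,215:345],None,fx=4.6,fy=4.6,interpolation=cv2.INTER_CUBIC);f=(255*(f/255.)**.6).astype(np.uint8)
cv2.imwrite(f"pics/side6.png",f)
E
```

```text
time: 7.4
eef_pos: [0.6006, 0.034, 0.1987]
tcp_rot: [0.969, 0.246, -0.001, -0.0]
contact_force: [0.7, -0.2, 0.7]
opening: 0.94
eef_pos: [0.6013, 0.0341, 0.1977]
contact_force: [-0.2, -0.6, 0.3]
eef_pos: [0.6017, 0.0342, 0.1961]
contact_force: [-1.0, -0.2, 2.3]
t7.73 board xy mm [55.7 -1.7] z 196.1 yaw toolx rel board -0.07000000000000028 zaxis [ 1.8e-03 -2.0e-04 -1.0e+00] F [-0.95 -0.18  2.32] open 0.941
```

View pics/side6.png

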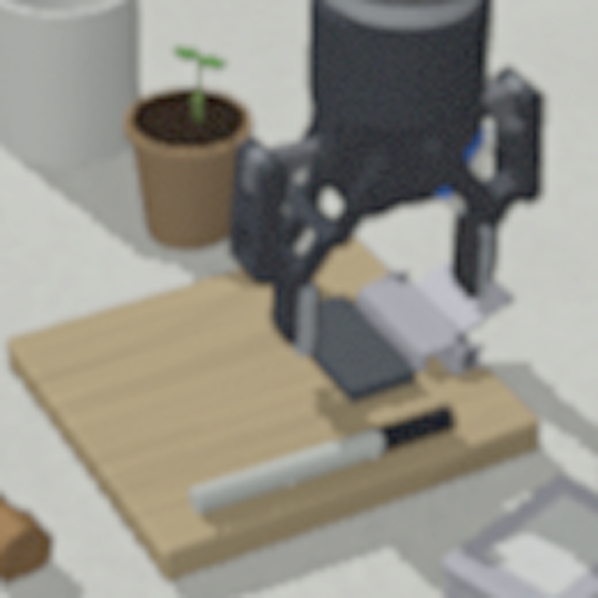

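The lever finger rests on the lever at crop (480,290). The other finger stands just behind the label's rear edge, at (308,350), with no overlap. Now I'll press the lever.

```bash
for i in 1 2 3 ; do python3 -m jog '[{"grip":0.06,"x":0,"y":0,"z":2,"rx":0,"ry":0,"rz":0},{"grip":0.06,"x":0,"y":0,"z":2,"rx":0,"ry":0,"rz":0}]'|egrep "eef|force";done;  python3 -m jog '[{"grip":0.06,"x":0,"y":0,"z":0,"rx":0,"ry":0,"rz":0},{"grip":0.06,"x":0,"y":0,"z":0,"rx":0,"ry":0,"rz":0}]'|egrep "eef|force"
python3 - <<'E'
from h import *
where()
c=read_camera("side");f=c["frame"][:,:,::-1]
f=cv2.resize(f[165:295,215:345],None,fx=4.6,fy=4.6,interpolation=cv2.INTER_CUBIC);f=(255*(f/255.)**.6).astype(np.uint8)
cv2.imwrite(f"pics/side7.png",f)
E
```

```text
eef_pos: [0.6023, 0.0345, 0.1927]
contact_force: [2.0, 3.0, 4.7]
eef_pos: [0.6027, 0.0347, 0.1891]
contact_force: [1.9, 4.0, 6.3]
eef_pos: [0.6029, 0.0348, 0.1856]
contact_force: [0.1, 3.4, 9.0]
eef_pos: [0.6029, 0.0349, 0.1857]
contact_force: [1.0, 3.3, 8.1]
t8.45 board xy mm [57.1 -1.7] z 185.7 yaw toolx rel board -0.08000000000000185 zaxis [ 0.0067  0.0013 -1.    ] F [1.03 3.27 8.12] open 0.937
```

View pics/side7.png

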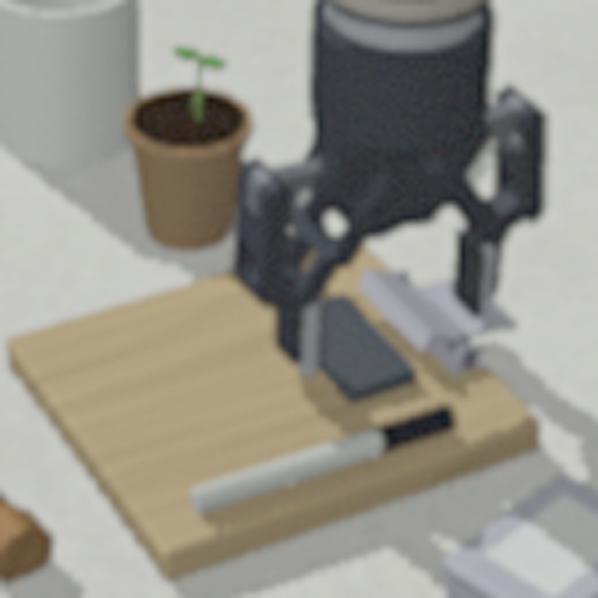

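```bash
python3 -m jog '[{"grip":0.06,"x":-1,"y":0,"z":1.5,"rx":0,"ry":0,"rz":0},{"grip":0.06,"x":-1,"y":0,"z":1,"rx":0,"ry":0,"rz":0},{"grip":0.06,"x":0,"y":0,"z":0,"rx":0,"ry":0,"rz":0},{"grip":0.06,"x":0,"y":0,"z":0,"rx":0,"ry":0,"rz":0}]' 20 |egrep "eef|force"; python3 -m jog '[{"grip":0.08,"x":1.3,"y":0,"z":-0.6,"rx":0,"ry":0,"rz":0},{"grip":0.10,"x":1.3,"y":0,"z":-0.6,"rx":0,"ry":0,"rz":0},{"grip":0.12,"x":1.3,"y":0,"z":-0.6,"rx":0,"ry":0,"rz":0},{"grip":0.14,"x":1.3,"y":0,"z":-0.6,"rx":0,"ry":0,"rz":0},{"grip":0.14,"x":0,"y":0,"z":0,"rx":0,"ry":0,"rz":0}]'
python3 - <<'E'
from h import *
where()
c=read_camera("side");f=c["frame"][:,:,::-1]
f=cv2.resize(f[165:295,215:345],None,fx=4.6,fy=4.6,interpolation=cv2.INTER_CUBIC);f=(255*(f/255.)**.6).astype(np.uint8)
cv2.imwrite(f"pics/side8.png",f)
E
```

```text
eef_pos: [0.6021, 0.0345, 0.1842]
contact_force: [3.1, 6.9, 8.4]
time: 9.25
eef_pos: [0.6058, 0.0363, 0.1861]
tcp_rot: [0.969, 0.246, 0.003, 0.0]
contact_force: [-0.4, 3.8, 8.8]
opening: 0.862
t9.25 board xy mm [60.4 -1.8] z 186.1 yaw toolx rel board -0.060000000000002274 zaxis [ 6.2e-03  8.0e-04 -1.0e+00] F [-0.36  3.75  8.79] open 0.862
```

View pics/side8.png

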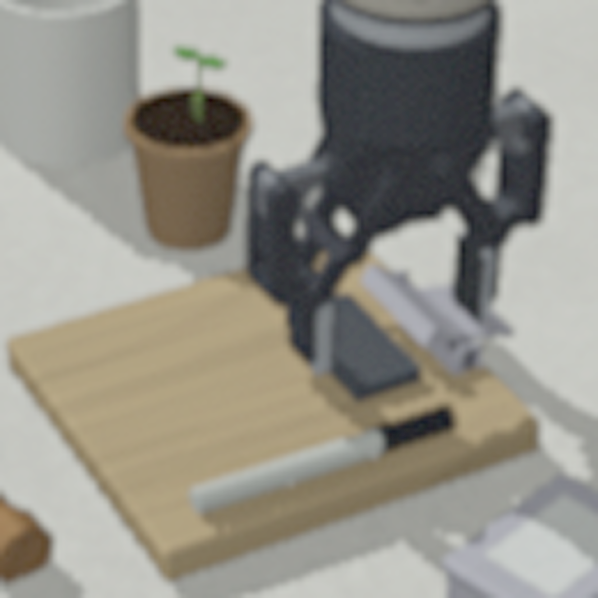

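```bash
python3 -m jog '[{"grip":0.16,"x":1.3,"y":0,"z":-0.5,"rx":0,"ry":0,"rz":0},{"grip":0.18,"x":1.3,"y":0,"z":-0.5,"rx":0,"ry":0,"rz":0},{"grip":0.20,"x":1.3,"y":0,"z":-0.5,"rx":0,"ry":0,"rz":0},{"grip":0.22,"x":1.3,"y":0,"z":-0.5,"rx":0,"ry":0,"rz":0},{"grip":0.23,"x":1.3,"y":0,"z":-0.3,"rx":0,"ry":0,"rz":0},{"grip":0.24,"x":0.6,"y":0,"z":-0.2,"rx":0,"ry":0,"rz":0},{"grip":0.24,"x":0,"y":0,"z":0,"rx":0,"ry":0,"rz":0}]'
python3 - <<'E'
from h import *
where()
c=read_camera("side");f=c["frame"][:,:,::-1]
f=cv2.resize(f[165:295,215:345],None,fx=4.6,fy=4.6,interpolation=cv2.INTER_CUBIC);f=(255*(f/255.)**.6).astype(np.uint8)
cv2.imwrite(f"pics/side9.png",f)
E
```

```text
time: 9.88
eef_pos: [0.6111, 0.039, 0.1878]
tcp_rot: [0.969, 0.247, 0.001, 0.001]
contact_force: [-3.3, -0.6, 11.0]
opening: 0.758
t9.88 board xy mm [66.2 -2. ] z 187.8 yaw toolx rel board -0.0400000000000027 zaxis [ 1.4e-03 -8.0e-04 -1.0e+00] F [-3.34 -0.56 11.03] open 0.758
```

View pics/side9.png

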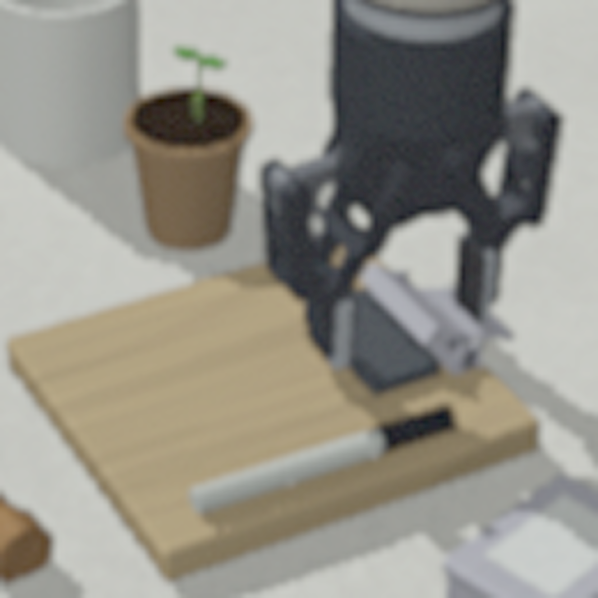

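```bash
for r in 1; do python3 -m jog '[{"grip":0.25,"x":0.7,"y":0,"z":-0.2,"rx":0,"ry":0,"rz":0},{"grip":0.26,"x":0.7,"y":0,"z":-0.2,"rx":0,"ry":0,"rz":0},{"grip":0.27,"x":0.7,"y":0,"z":-0.2,"rx":0,"ry":0,"rz":0},{"grip":0.28,"x":0.3,"y":0,"z":-0.2,"rx":0,"ry":0,"rz":0},{"grip":0.28,"x":0,"y":0,"z":0,"rx":0,"ry":0,"rz":0},{"grip":0.28,"x":0,"y":0,"z":0,"rx":0,"ry":0,"rz":0}]';done
python3 - <<'E'
from h import *
where()
c=read_camera("side");f=c["frame"][:,:,::-1]
f=cv2.resize(f[165:295,215:345],None,fx=4.6,fy=4.6,interpolation=cv2.INTER_CUBIC);f=(255*(f/255.)**.6).astype(np.uint8)
cv2.imwrite(f"pics/side10.png",f)
E
```

```text
time: 10.43
eef_pos: [0.6132, 0.04, 0.1885]
tcp_rot: [0.969, 0.247, 0.001, 0.001]
contact_force: [-2.7, -0.8, 10.0]
opening: 0.725
t10.43 board xy mm [68.6 -2. ] z 188.5 yaw toolx rel board -0.05000000000000071 zaxis [ 1.7e-03 -8.0e-04 -1.0e+00] F [-2.67 -0.77  9.95] open 0.725
```

View pics/side10.png

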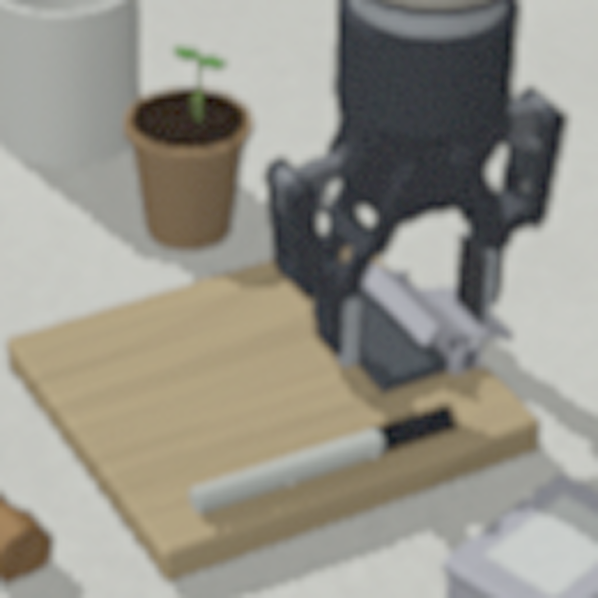

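```bash
for r in 1; do python3 -m jog '[{"grip":0.29,"x":0.4,"y":0,"z":-0.2,"rx":0,"ry":0,"rz":0},{"grip":0.30,"x":0.4,"y":0,"z":-0.2,"rx":0,"ry":0,"rz":0},{"grip":0.30,"x":0,"y":0,"z":0,"rx":0,"ry":0,"rz":0},{"grip":0.30,"x":0,"y":0,"z":0,"rx":0,"ry":0,"rz":0}]';python3 -m jog '[{"grip":0.31,"x":0.4,"y":0,"z":-0.2,"rx":0,"ry":0,"rz":0},{"grip":0.32,"x":0.4,"y":0,"z":-0.2,"rx":0,"ry":0,"rz":0},{"grip":0.32,"x":0,"y":0,"z":0,"rx":0,"ry":0,"rz":0},{"grip":0.32,"x":0,"y":0,"z":0,"rx":0,"ry":0,"rz":0}]';done
python3 - <<'E'
from h import *
where()
c=read_camera("side");f=c["frame"][:,:,::-1]
f=cv2.resize(f[165:295,215:345],None,fx=4.6,fy=4.6,interpolation=cv2.INTER_CUBIC);f=(255*(f/255.)**.6).astype(np.uint8)
cv2.imwrite(f"pics/side11.png",f)
E
```

```text
time: 10.82
eef_pos: [0.6136, 0.0403, 0.1888]
tcp_rot: [0.969, 0.246, -0.0, 0.0]
contact_force: [-4.6, -2.6, 9.9]
opening: 0.705
time: 11.15
eef_pos: [0.6137, 0.0402, 0.189]
tcp_rot: [0.969, 0.247, -0.002, 0.001]
contact_force: [-7.3, -3.5, 12.9]
opening: 0.685
t11.15 board xy mm [69.1 -2.1] z 189.0 yaw toolx rel board -0.030000000000001137 zaxis [-0.0037 -0.0022 -1.    ] F [-7.27 -3.5  12.88] open 0.685
```

View pics/side11.png

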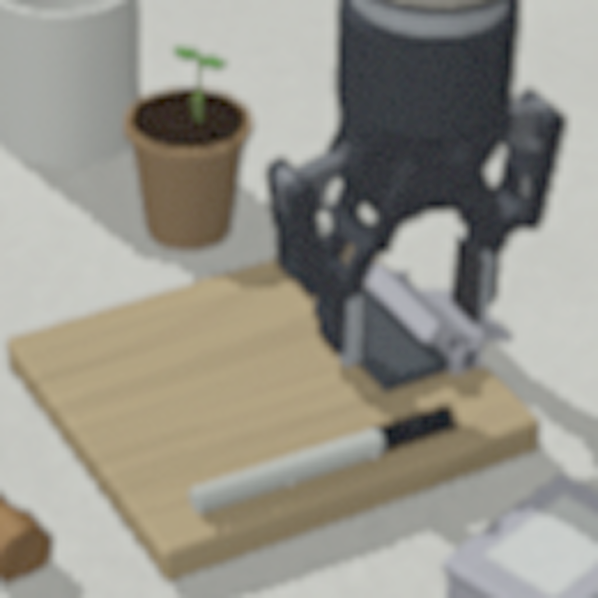

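```bash
python3 -m jog '[{"grip":0.29,"x":-0.5,"y":0,"z":0.3,"rx":0,"ry":0,"rz":0},{"grip":0.25,"x":-0.5,"y":0,"z":0.3,"rx":0,"ry":0,"rz":0},{"grip":0.21,"x":-0.5,"y":0,"z":0.3,"rx":0,"ry":0,"rz":0},{"grip":0.20,"x":0,"y":0,"z":0,"rx":0,"ry":0,"rz":0},{"grip":0.20,"x":0,"y":0,"z":0,"rx":0,"ry":0,"rz":0}]'
python3 - <<'E'
from h import *
where()
c=read_camera("side");f=c["frame"][:,:,::-1]
f=cv2.resize(f[165:295,215:345],None,fx=4.6,fy=4.6,interpolation=cv2.INTER_CUBIC);f=(255*(f/255.)**.6).astype(np.uint8)
cv2.imwrite(f"pics/side12.png",f)
E
```

```text
time: 11.62
eef_pos: [0.6129, 0.0398, 0.1877]
tcp_rot: [0.969, 0.247, 0.0, 0.001]
contact_force: [-3.4, -2.2, 7.7]
opening: 0.8
t11.62 board xy mm [68.2 -2.1] z 187.7 yaw toolx rel board -0.05000000000000071 zaxis [ 4.0e-04 -1.4e-03 -1.0e+00] F [-3.4  -2.19  7.71] open 0.8
```

View pics/side12.png

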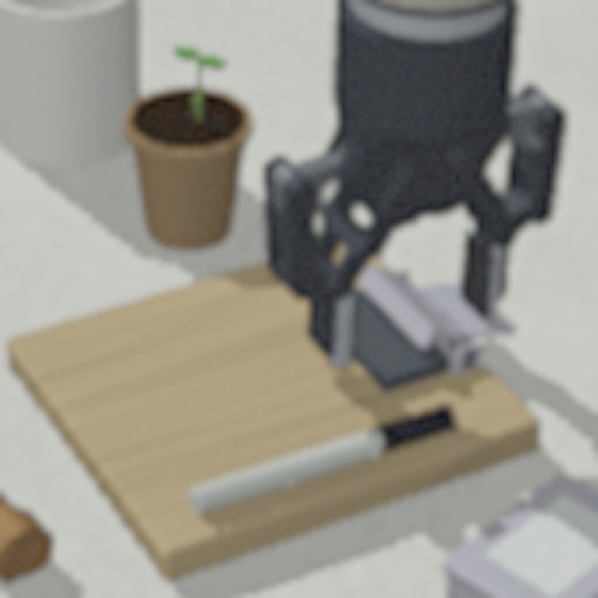

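```bash
python3 -m jog '[{"grip":0.18,"x":0,"y":0,"z":-2,"rx":0,"ry":0,"rz":0},{"grip":0.18,"x":0,"y":0,"z":-2,"rx":0,"ry":0,"rz":0},{"grip":0.18,"x":0,"y":0,"z":-3,"rx":0,"ry":0,"rz":0},{"grip":0.18,"x":0,"y":0,"z":-5,"rx":0,"ry":0,"rz":0},{"grip":0.18,"x":0,"y":0,"z":-15,"rx":0,"ry":0,"rz":0},{"grip":0.18,"x":0,"y":0,"z":-30,"rx":0,"ry":0,"rz":0},{"grip":0.18,"x":0,"y":0,"z":-35,"rx":0,"ry":0,"rz":0},{"grip":0.18,"x":0,"y":0,"z":-35,"rx":0,"ry":0,"rz":0}]';python3 -m jog '[{"grip":0.18,"x":-40,"y":0,"z":0,"rx":0,"ry":0,"rz":0},{"grip":0.18,"x":-40,"y":0,"z":0,"rx":0,"ry":0,"rz":0},{"grip":0.18,"x":-40,"y":0,"z":0,"rx":0,"ry":0,"rz":0},{"grip":0.18,"x":-40,"y":0,"z":0,"rx":0,"ry":0,"rz":0},{"grip":0.18,"x":0,"y":0,"z":0,"rx":0,"ry":0,"rz":0},{"grip":0.18,"x":0,"y":0,"z":0,"rx":0,"ry":0,"rz":0}]'
python3 - <<'E'
from h import *
where()
for n in("top","side"):
    c=read_camera(n);f=c["frame"][:,:,::-1]
    cv2.imwrite(f"pics/raw_{n}13.png",f)
    f=f[155:285,225:365] if n=="top" else f[195:295,215:335]
    k=4.5 if n=="top" else 6
    f=cv2.resize(f,None,fx=k,fy=k,interpolation=cv2.INTER_CUBIC);f=(255*(f/255.)**.6).astype(np.uint8)
    cv2.imwrite(f"pics/{n}13.png",f)
E
```

```text
time: 12.33
eef_pos: [0.6118, 0.0405, 0.3132]
tcp_rot: [0.969, 0.246, -0.002, -0.001]
contact_force: [1.9, -0.3, 0.3]
opening: 0.821
time: 12.83
eef_pos: [0.47, -0.0364, 0.3125]
tcp_rot: [0.969, 0.245, -0.001, -0.0]
contact_force: [0.4, -0.2, 0.4]
opening: 0.822
t12.83 board xy mm [-93.7  -0.6] z 312.5 yaw toolx rel board -0.19000000000000128 zaxis [-1.3e-03  6.0e-04 -1.0e+00] F [ 0.38 -0.22  0.39] open 0.822
```

View pics/top13.png

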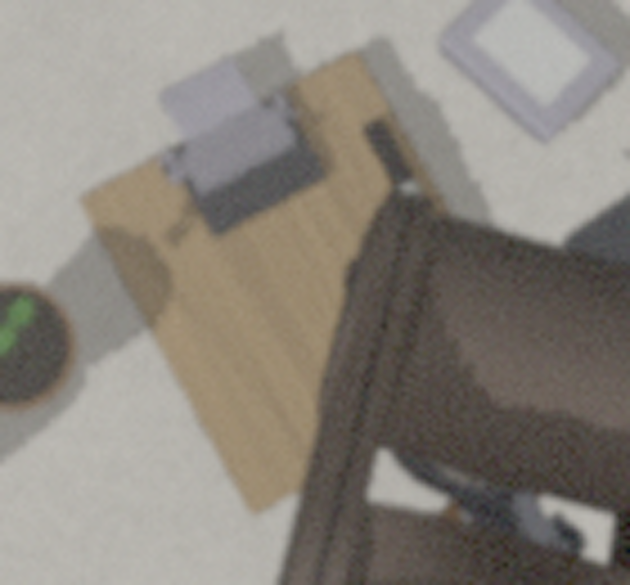

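View pics/side13.png

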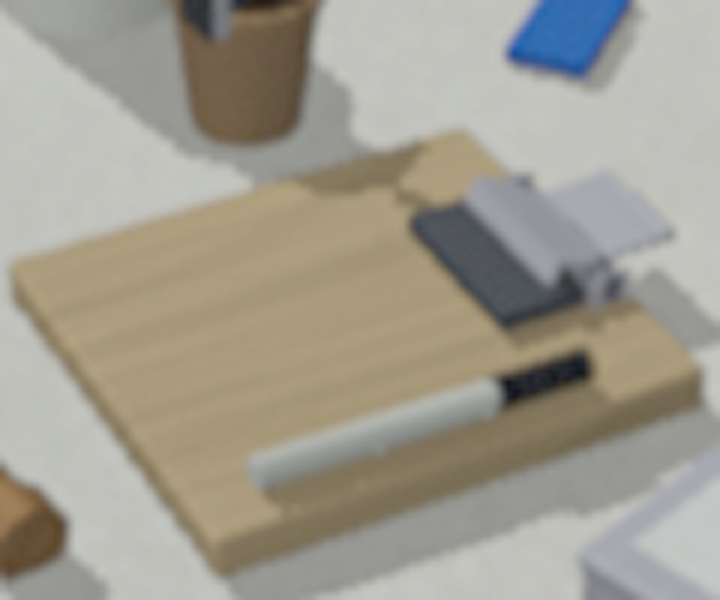

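Run:
```python
from h import *
a=np.radians(YAW);M=np.array([[np.cos(a),np.sin(a)],[-np.sin(a),np.cos(a)]])
T=lambda p:(np.array(p)+.5)/4.5-.5+[225,155]
S=lambda p:(np.array(p)+.5)/6-.5+[215,195]
for n,fn,p in(("top",T,[(218,236),(328,178)]),("side",S,[(412,219),(506,318)])):
    c=read_camera(n);L=(M@(cast(c,fn(p),.026)[:,:2]-B).T).T*1e3
    d=L[0]-L[1];print(n,L.round(1).tolist(),L.mean(0).round(1),"yaw deg",np.degrees(np.arctan2(-d[0],d[1])).round(1))
    f=c["frame"].astype(int)
    old=cv2.imread(f"pics/{n}0.png")[:,:,::-1].astype(int)
    D=np.abs(cv2.GaussianBlur((f-old).astype(np.float32),(5,5),0)).max(2)
    cv2.imwrite(f"pics/diff_{n}.png",np.clip(D*3,0,255).astype(np.uint8))
f=cv2.imread("pics/raw_top13.png")[165:215,255:305];f=cv2.resize(f,None,fx=12,fy=12,interpolation=cv2.INTER_CUBIC)
cv2.imwrite("pics/z13.png",(255*(f/255.)**.6).astype(np.uint8))
```

```text
top [[38.5, 30.6], [37.4, -30.9]] [38.  -0.2] yaw deg -1.0
side [[38.7, 26.5], [38.7, -35.2]] [38.7 -4.3] yaw deg -0.0
```

View pics/z13.png

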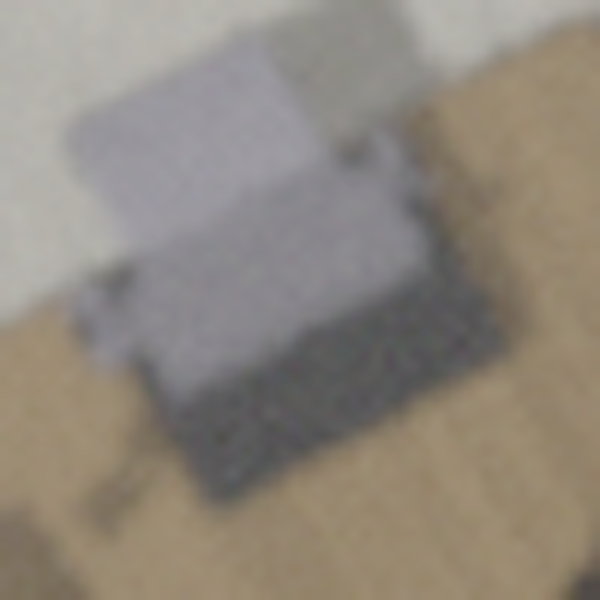

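View pics/raw_side13.png

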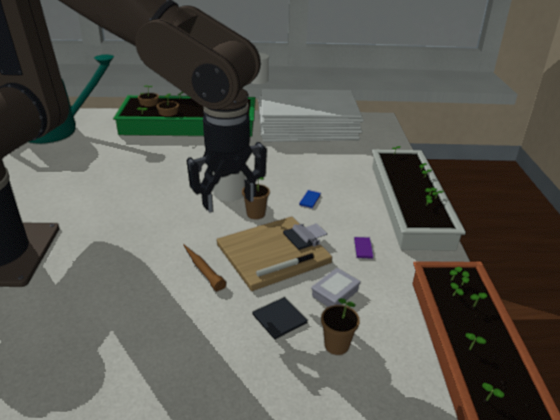

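The crops show the label square under the lowered jaw. Its rear edge is at board x of 38.0 mm (top) and 38.7 mm (side), where 38 mm is home. In the side view the bystanders look where they were. I'm handing in.

```bash
python3 -c "
from plant import sign_off
print(sign_off())"
```

```text
the job is handed in; nothing more can be done
None
```

The label is home under the clip with the jaw released onto it. I handed the job in at about 13 s of the 54 s allowed; no verdict is reported.

**What I did:**
- I squared the label and pushed it to just short of the mouth with both fingertips.
- I then straddled the clip and held the lever down with one fingertip, at about 8–12 N and roughly 0.5–0.65 rad estimated from the geometry.
- With the lever held, I closed the gripper so the other fingertip pushed the label in until it met the stop. The push-back rose to about 8 N and the label stopped moving.
- I backed that fingertip off before letting the lever up.

**Last checks:**

| Check | Top view | Side view | Wanted |
|---|---|---|---|
| Label rear edge, board x | 38.0 mm | 38.7 mm | 38 mm (label x 55 mm) |
| Label centre, board y | -0.2 mm | -4.3 mm | within ±16 mm |
| Yaw from square | -1.0° | 0.0° | within about ±4.6° |

- **Jaw:** it rests on the label and the lever is about level, which fits a clip angle near 0.4 rad.
- **Bystanders:** they look unmoved in the last side picture. I judged this by eye and did not measure it; the arm hid some of them in the last top crop.
- **Disagreement:** the two views differed by about 4 mm in board y, well inside the tolerance.
- **Not measured:** the clip angle and the jaw's grip on the label were judged from the pictures only.

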